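# Put the bead tube away and close the case

### The job

Lay the loose bead tube in the two-ribbed rest inside the open wooden bead case, let go of it, and then gently lower the hinged lid until the case is fully shut with the tube lying in its rest. Do not slam the lid, do not ram the tube, and leave the other things on the table where they are.

Things in the scene. Friction and masses are not known exactly. Their poses are not given: they have to be found in the camera images.
- case: Fixed open dark-wood bead case, 170 (x) x 220 (y) x 66 mm high, walls 7 mm, floor 8 mm thick. Origin: centre of its underside, on the table; z up; hinge on its +x side (away from the robot), +y to the robot's left at yaw 0. Low bead compartments (26 mm above the table) fill it from y = +46 mm to its left wall; the tube's rest stands beside them.
- rest (a point): Where the seated tube's centre lies: (-10, -30, 44) mm in the case's frame, axes as the case's; the tube lies along x, either end first. The rest is two pale-wood ribs 30 mm before and behind this point along x, each 8 mm thick, 40 mm wide, 45 mm high over the table, with a V notch (45 degree sides, 36 mm wide at the top). Case walls: 8 mm clear of the tube's ends, 61 mm of its right side.
- tube: Loose clear tube of blue-grey beads, 120 mm long, about 60 g: round body of 24 mm diameter with a square aluminium cap, 28 x 28 mm and 12 mm long, at each end. Origin: its centre (14 mm above the table as it lies); its x axis runs along the tube. Seated in the rest, its body lies in both notches with a cap beyond each rib.
- lid (a joint): Lid angle, rad: 0 shut, grows as it opens (1.57 upright), at most 1.95. The hinge is stiff: the lid stays where it is left (2 to 4 N at its free edge moves it). Dark-wood board, 170 mm from hinge to free edge, 220 mm wide, 8 mm thick, 0.25 kg; a flat brass tab, 40 mm wide, reaches 14 mm past the middle of the free edge.
- lid_hinge (a point): Middle of the hinge axis, at the case's +x face, 66.5 mm above the case's underside; fixed. The axis runs along the case's y. It lies on the lid's lower face; axes turn with the lid: -x from the hinge to the free edge, z out of the lid's outer (upper when shut) face.
- lid_edge (a point): Middle of the lid's free edge, on its outer face, 170 mm from the hinge; axes as lid_hinge.
- dish: Bystander: loose white scalloped dish of yellow beads, 110 mm across, about 40 mm high; origin at the centre of its underside.
- pliers: Bystander: loose round-nose pliers lying flat, 155 mm long along their x, 60 mm wide, 14 mm high; origin near the joint, on the table.
- jar: Bystander: loose white jar with a metal cap, 64 mm diameter, 75 mm high; origin at the centre of its underside.
- spool: Bystander: loose wooden spool standing up, 52 mm diameter, 40 mm high; origin at the centre of its underside.
Mind the look-alikes: they are no part of the job. There is more than one size of the tube; the one meant has the size given above.

How it is judged:
On the way:
1. the tube lies in both notches of the rest, released, while the lid is still open (x of tube in the frame of rest between -0.016 and 0.016 m and y of tube in the frame of rest between -0.006 and 0.006 m and z of tube in the frame of rest between -0.005 and 0.005 m and angle between the x axis of tube and the x axis of rest, either way round below 0.1 rad and contact force between tube and the fingers below 0.05 N and value of joint lid above 0.8 rad), for 0.2 s.
At the end, for the whole second after the job is handed in: The lid is shut (angle under 0.04 rad, 7 mm at its edge) and still, and the tube lies released and at rest in both notches of the rest: centre within 16 mm along, 6 mm across and 5 mm in height of the rest's point, its axis within 0.1 rad of the rest's (x of tube in the frame of rest between -0.016 and 0.016 m and y of tube in the frame of rest between -0.006 and 0.006 m and z of tube in the frame of rest between -0.005 and 0.005 m and angle between the x axis of tube and the x axis of rest, either way round below 0.1 rad and contact force between tube and the fingers below 0.05 N and value of joint lid below 0.04 rad and velocity of joint lid between -0.05 and 0.05 rad/s and linear speed of tube below 0.03 m/s); the robot touches nothing.
It fails at once if the lid is slammed: it turns shut faster than 3 rad/s (velocity of joint lid below -3 rad/s).
It fails at once if the tube is dropped or rammed into the case, or crushed by the lid (over 30 N between tube and case or lid) (contact force between tube and case above 30 N).
It fails at once if a bystander is moved by more than 30 mm (distance of any of dish, pliers, jar, spool from where it was at the start of the episode above 0.03 m).
It also fails if it takes over 56 s, if anything falls off the work surface, if the arm or the gripper's body presses on something with over 40 N, if the wrist force passes 120 N, or if a joint passes its speed limit or range.

### The arm

A 6-joint arm with a two-finger parallel gripper is mounted at the origin on the work surface. World frame = base frame: x ahead of the robot, y to its left, z up, the work surface at z = 0. Lengths are in m, angles in rad, forces in N, time in s.
With the tool pointing down it reaches from about 0.375 to 0.975 m from the base axis. Payload 3.8 kg.
Tool frame: the origin (TCP) lies at the centre of the arm's flange, where the gripper is bolted on; the fingertips stand 173 mm ahead of it and the grasp point (between the pads) lies 155 mm ahead of it (bot.tip_reach is the distance from the TCP to the fingertips, in m); z points along the fingers, y is the line along which they close (so a half turn about z gives the same grasp; the last joint's range is limited). The gripper opens to 85 mm and grips with 20 to 120 N. Pads are 22 mm wide; open, the fingers measure 114 mm over their backs; the gripper's body (76 mm by 85 mm) begins 54 mm behind the grasp point. The pads swing forward as they close: fully open they stand 13 mm farther back than shut.
Start: joints at [-1.323, 0.264, 1.604, -0, 1.274, -0.037], TCP at [0.19, -0.648, 0.405] pointing down, gripper open.
Joint ranges: [-2.63, 2.63], [-0.94, 2.18], [0.31, 2.57], [-1.31, 4.45], [0, 2.66], [-2.55, 2.55]. Speed limits (rad/s): [2.57, 2.57, 3.14, 3.14, 3.14, 3.14].

### API

Orientations are given as a rotation vector (axis times angle).
In Python, from workcell import bot gives the robot as it stands.
- The arm moves only by the tool drive_tool, never from a script. Its arguments are lists of equal length, an entry for each row: "claw": the finger opening in mm, from 0 to 85.4; "slide": the shift along the world's x, y, z each as a share of 0.5 m, from -1 to 1, a list of three; "yaw": the turn about the world's z as a share of 180 degrees, from -1 to 1. A call has 1 to 8 rows; each row is the pose to reach, as a shift and turn from the pose commanded when the call began, turning the shorter way round; what a row does not reach only later rows make up. A row lasts 1/12 s, in which the tool goes at most 41.7 mm and 7.16 degrees, less where a joint would pass 70% of its speed; a pose out of reach is approached as far as the arm can. A call with a number of a shift or a turn outside -1 to 1 is refused whole. A call with a gripper value outside its range is refused whole. The fingers move at their own pace and stop on an object; "newtons" is the grip in N (left out, the last holds). Time passes only in rows, so rows that repeat a pose let the fingers close. It gives the time, the measured TCP pose, the force, the opening and the grip force at its end, in the units of the state.
- bot.read_state(): the state, without advancing time (a new reading comes with each control period).
- bot.read_camera(name): name is "scene" or "top" or "wrist"; returns a dict with "color" (400x640x3 uint8, red, green, blue), "depth" (400x640 float32, m along the optical axis (not along the pixel's ray), 0 where there is no reading), "mtx" (3x3 intrinsics, pixels), "eye" and "rotation" of the camera in the world. Camera axes: x right, y up, looking along -z (the intrinsics and any distortion apply to the point x, -y, -z); pixel columns grow to the right and rows downward; lengths in m; the calibration is good to about 2 mm. A picture is of the moment at which its call begins.
- bot.finish_job(): hands the job in; it is judged then, once.
The state is a dict: "time": time; "q": joint angles; "joint_vel": joint speeds; "joint_torque": joint torques, N m; "tool_pos": TCP position; "tcp_rot": TCP orientation; "wrist_force": force on the tool from outside, world axes, zero at the start; "torque": the same for the moment, N m; "width": opening from 0.0 (shut) to 1.0 (fully open); "grip_force": force on a finger pad.
Only numpy, scipy, OpenCV 4.12 (cv2) and the standard library are available. Lean on these libraries where they do the work, as an engineer would, in place of code of your own. Each camera call takes 0.05 s, during which the arm holds its last target. There are 200 camera calls.

## Working session

There is one attempt and no reset: what is moved stays moved. The work goes in short steps, Python scripts to look and compute and a tool call to move; the robot and the scene stay as the last step left them, time stands still between calls to the robot, and variables do not carry over. Pictures are saved under pics/ and viewed, at most 10 in all, crops included, and the job is handed in when it is done.

Besides the shell and the picture viewer there is one more tool, called by a JSON object that holds its "op" and its "data", one argument or row to a line. drive_tool: Moves the arm, as the interface text tells. Shift numbers are shares of 0.5 m and turn numbers shares of 180 degrees, none past 1 either way. Its arguments: {"type":"object","properties":{"claw":{"type":"array","items":{"type":"number"}},"slide":{"type":"array","items":{"type":"array","items":{"type":"number"}}},"yaw":{"type":"array","items":{"type":"number"}},"newtons":{"type":"number"}},"required":["claw","slide","yaw"]}

```bash
mkdir -p pics
cat > h.py <<'E'
import numpy as np, cv2
from workcell import bot
def pts(c):
    d=c["depth"]; K=c["mtx"]; v,u=np.mgrid[:d.shape[0],:d.shape[1]]
    P=np.stack([(u-K[0,2])/K[0,0]*d,-(v-K[1,2])/K[1,1]*d,-d],-1)
    W=P@np.array(c["rotation"]).T+np.array(c["eye"]); W[d==0]=np.nan
    return W
E
python3 - <<'E'
from h import *
for n in("top","scene"):
    c=bot.read_camera(n); np.savez(n,**{k:np.array(v) for k,v in c.items()})
    cv2.imwrite(f"pics/{n}.png",c["color"][:,:,::-1]); print(n,c["eye"],c["mtx"].tolist(), [k for k in c])
    print(np.round(c["rotation"],3).tolist())
E
```

```text
top [ 0.33295372 -0.02117524  1.74718029] [[496.9472168562372, 0.0, 324.82258122019283], [0.0, 496.9472168562372, 190.19455599159846], [0.0, 0.0, 1.0]] ['color', 'depth', 'mtx', 'eye', 'rotation']
[0.079, -0.059, -1.585]
scene [ 1.44765512 -0.92253731  1.02401133] [[498.8941388199307, 0.0, 318.2964146689378], [0.0, 498.8941388199307, 202.39903529798102], [0.0, 0.0, 1.0]] ['color', 'depth', 'mtx', 'eye', 'rotation']
[0.891, 0.406, 0.737]
```

View pics/top.png

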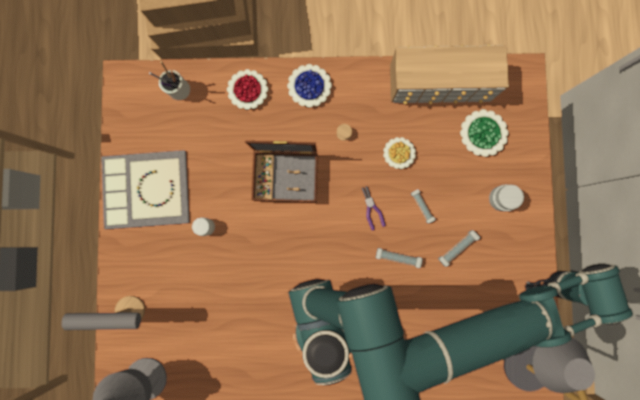

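View pics/scene.png

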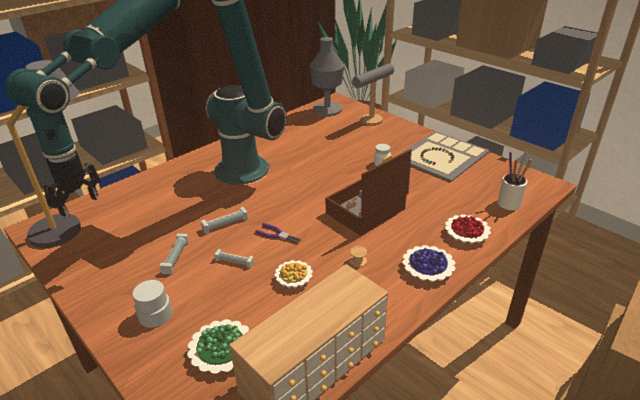

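Top view: three tube candidates, at (424,206), (400,258) and (460,247). The first spans about 33 px ≈ 115–120 mm, the other two about 45 px ≈ 155 mm, so (424,206) fits. The case is at (285,177), with its lid upright near row 147. I'll measure these and check them in a crop.

```bash
python3 - <<'E'
import re
s=open('h.py').read().replace('''W=P@np.array(c["rotation"]).T''','''W=P@cv2.Rodrigues(np.array(c["rotation"],float))[0].T''')
open('h.py','w').write(s)
E
python3 - <<'E'
from h import *
c=dict(np.load("top.npz")); W=pts(c)
print("table z",np.nanmedian(W[300:310,200:260,2]))
def blob(r0,r1,c0,c1,zlo,zhi):
    w=W[r0:r1,c0:c1].reshape(-1,3); w=w[(w[:,2]>zlo)&(w[:,2]<zhi)]
    r=cv2.minAreaRect((w[:,:2]*1000).astype(np.float32)); print(len(w),np.round(r[0],1),np.round(r[1],1),round(r[2],1),"zmax",w[:,2].max()); return w
for b in((185,228,408,440),(245,270,372,428),(228,270,436,484)): blob(*b,.009,.06)
print("dish");blob(132,172,380,420,.012,.08)
print("pliers");blob(180,235,355,392,.006,.06)
print("spool");blob(118,145,332,358,.01,.08)
print("case");w=blob(135,210,240,325,.04,.075); w=blob(135,210,240,325,.1,.3);print(w.min(0),w.max(0))
np.set_printoptions(linewidth=250)
print((W[140:210:3,250:322:4,2]*1000).round(0))
print("cols x",W[175,250:322:4,:2].round(3).tolist())
k=c["color"][130:270,240:490,::-1]; cv2.imwrite("pics/crop.png",cv2.resize(k,None,fx=3.2,fy=3.2,interpolation=cv2.INTER_CUBIC))
E
```

```text
table z 0.00043326566826373814
275 [ 426.5 -343.9] [143.1  97.9] 2.9 zmax 0.03815992537629609
441 [ 261.2 -251.3] [174.6  81.7] 78.4 zmax 0.044312982740052353
463 [ 276.1 -463. ] [153.7 134. ] 89.1 zmax 0.04488056841927057
dish
719 [ 608.8 -260.8] [112.5 107.5] 17.7 zmax 0.05428653746685286
pliers
437 [ 424.7 -168.6] [126.4 189.6] 88.9 zmax 0.024728733303193584
spool
175 [687.1 -70.4] [89.8 65. ] 11.5 zmax 0.05180177912300521
case
637 [532.3 138.5] [220.8 172.1] 87.4 zmax 0.07494593725392651
617 [615.7 134.6] [220.1  10.7] 87.4 zmax 0.25563124419848204
[0.60739852 0.02456976 0.10017343] [0.62296749 0.24443126 0.25563124]
[[  5.   1.  -4.   4.  -3.   3.   0.   7.   4.   8.  -8.   7.   0.   8.  -2.   4.   2.   5.]
 [233. 232. 236. 235. 231. 239. 242. 240. 247. 237. 240. 235. 234. 233. 239. 235. 237.   1.]
 [167. 180. 178. 187. 185. 184. 189. 193. 190. 195. 202. 193. 208. 204. 201. 199. 207.   4.]
 [ -1. 101. 110. 106. 114. 119. 122. 121. 127. 131. 129. 136. 138. 141. 145. 145. 140.   2.]
 [  2.  61.  66.  66.  68.  67.  61.  69.  71.  73.  64.  62.  66.  71.  68.  66.  69.   4.]
 [ -2.
[... 1355 characters left out ...]
7.  10.  12.  10.   7.  64.   0.]
 [  3.  61.  70.  67.  65.  70.  74.  72.  72.  65.  71.  71.  69.  65.  68.  65.  70.   1.]
 [  0.   2.   7.   1.   7.   6.  10.  -6.   3.   2.  -9.   3.   1.   8.  -4.  -2.   4.  -3.]
 [  5.  -1.  -6.   1.   1.   5.   6.   0.  -1.   2.   4.   3.  -5.  -0.  -2.   9.   3.   4.]
 [  6.  -7.  -5.  -0.   7.   2.   0.  -1.  -8.   2.  -1.   3.   4.   1.   8.  -5.   4.  -2.]]
cols x [[0.545, 0.264], [0.538, 0.241], [0.541, 0.231], [0.541, 0.218], [0.542, 0.205], [0.542, 0.192], [0.542, 0.177], [0.542, 0.163], [0.542, 0.15], [0.543, 0.136], [0.542, 0.121], [0.541, 0.107], [0.541, 0.093], [0.542, 0.079], [0.541, 0.065], [0.54, 0.051], [0.534, 0.035], [0.541, 0.023]]
```

View pics/crop.png

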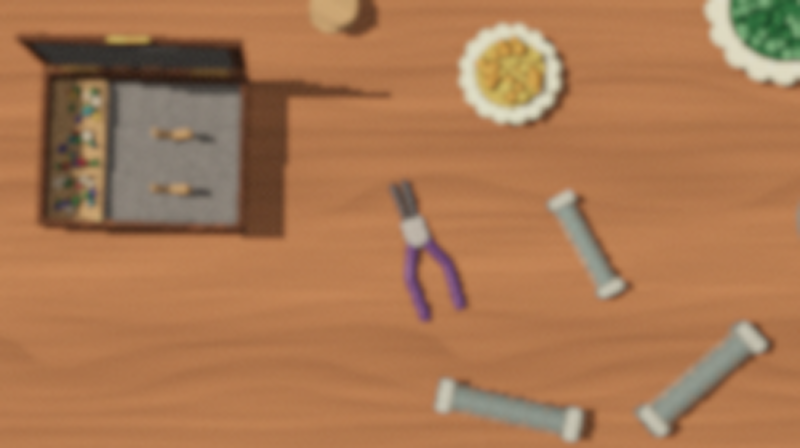

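The crop confirms it: the short tube at crop (588,245), i.e. (424,206) in the full image, is the only 120 mm one. The other two, at (400,258) and (460,247), are about 155 mm. Next I'll refine its pose and the ribs by colour, back-projected at known heights.

```bash
cat >> h.py <<'E'
def plane(c,uv,z):
    K=c["mtx"]; uv=np.atleast_2d(np.asarray(uv,float)); R=cv2.Rodrigues(np.array(c["rotation"],float))[0]; e=np.array(c["eye"])
    d=np.c_[(uv[:,0]-K[0,2])/K[0,0],-(uv[:,1]-K[1,2])/K[1,1],-np.ones(len(uv))]@R.T
    return e+d*((z-e[2])/d[:,2])[:,None]
def seg(c,box,z,fn):
    r0,r1,c0,c1=box; m=fn(cv2.cvtColor(c["color"][r0:r1,c0:c1],cv2.COLOR_RGB2HSV).astype(int)).astype(np.uint8)
    n,l,s,_=cv2.connectedComponentsWithStats(m); out=[]
    for i in range(1,n):
        if s[i,4]<8: continue
        v,u=np.nonzero(l==i); p=plane(c,np.c_[u+c0,v+r0],z)[:,:2]*1000
        r=cv2.minAreaRect(p.astype(np.float32)); ev,V=np.linalg.eigh(np.cov(p.T)); a=np.degrees(np.arctan2(V[1,1],V[0,1]))
        out.append((s[i,4],p.mean(0).round(1),np.round(r[0],1),np.round(r[1],1),round(((a+90)%180)-90,1)))
    return out
E
python3 - <<'E'
from h import *
c=dict(np.load("top.npz")); W=pts(c)
for b in((185,228,408,440),(245,272,372,428),(228,270,436,484)): print("tube",seg(c,b,.018,lambda h:h[...,1]<90))
for o in seg(c,(165,200,280,312),.042,lambda h:(h[...,1]>75)&(h[...,2]>95)): print("rib",o)
w=W[138:150,246:320].reshape(-1,3); w=w[(w[:,2]>.09)]
A=np.c_[w[:,1],w[:,2],np.ones(len(w))]; print("lid x=a y+b z+c",np.linalg.lstsq(A,w[:,0],rcond=None)[0])
# rim front edge / right edge
w=W[135:210,240:325].reshape(-1,3); w=w[(w[:,2]>.055)&(w[:,2]<.078)]
f=w[w[:,0]<.49]; print("front rim n",len(f),np.polyfit(f[:,1],f[:,0],1), f.min(0),f.max(0))
r=w[(w[:,1]<.05)&(w[:,0]<.59)]; print("right rim",len(r),np.polyfit(r[:,0],r[:,1],1),r[:,1].mean(),r[:,0].mean())
s=bot.read_state(); print({k:np.round(s[k],4).tolist() for k in("time","tool_pos","tcp_rot","wrist_force","width")}); R=cv2.Rodrigues(np.array(s["tcp_rot"]))[0]; print(R.round(3), "ydir deg",np.degrees(np.arctan2(R[1,1],R[0,1])))
E
```

```text
tube [(np.int32(263), array([ 424.7, -339.4]), array([ 424. , -339.6]), array([123.9,  33. ]), np.float64(27.8))]
tube [(np.int32(417), array([ 247.9, -252. ]), array([ 247.8, -251.9]), array([160.7,  36.5]), np.float64(76.5))]
tube [(np.int32(444), array([ 279.1, -459.4]), array([ 278.6, -459.6]), array([ 40.9, 159.4]), np.float64(-50.9))]
rib (np.int32(36), array([549.6, 105. ]), array([549.7, 106.4]), array([38.1, 10.5]), np.float64(86.8))
rib (np.int32(34), array([490. , 106.4]), array([490.6, 108.6]), array([41.4, 10.4]), np.float64(87.9))
rib (np.int32(11), array([454.8, 136.5]), array([454.8, 136.5]), array([34.5,  0. ]), np.float64(89.1))
lid x=a y+b z+c [0.04336954 0.00725045 0.60685595]
front rim n 191 [0.03899109 0.45011329] [0.44176287 0.03172841 0.0550201 ] [0.48955588 0.2516649  0.07777623]
right rim 101 [-0.06653027  0.06706725] 0.03307132762169449 0.5109842130847804
{'time': 0.1, 'tool_pos': [0.1895, -0.6475, 0.4035], 'tcp_rot': [-3.1078, -0.4455, 0.0003], 'wrist_force': [0.1352, -0.5047, -0.4301], 'width': 1.001}
[[ 0.96   0.281 -0.001]
 [ 0.281 -0.96   0.002]
 [ 0.    -0.002 -1.   ]] ydir deg -73.68336187800433
```

The tube measures 124 × 33 mm at (424.5, -339.5) with its axis at 27.8°. The ribs are 60 mm apart and centred at about (520, 107), which agrees with the rim estimate, and the case yaw is -2.6°. Moving over the tube.

{"op": "drive_tool", "data": {
  "claw": [85,85,85,85,85,85,85,85],
  "slide": [
    [0.06,0.08,-0.03],
    [0.12,0.16,-0.06],
    [0.18,0.24,-0.09],
    [0.24,0.32,-0.12],
    [0.3,0.4,-0.15],
    [0.36,0.48,-0.18],
    [0.42,0.55,-0.21],
    [0.47,0.617,-0.24]
  ],
  "yaw": [0.02,0.04,0.064,0.064,0.064,0.064,0.064,0.064]
}}

```text
time: 0.77
tool_pos: [0.383, -0.392, 0.3067]
tcp_rot: [-3.049, -0.755, -0.0]
wrist_force: [1.1, -1.1, 0.5]
width: 0.994
grip_force: 0.0
```

{"op": "drive_tool", "data": {
  "claw": [85,85,85],
  "slide": [
    [0,0,0],
    [0,0,0],
    [0,0,0]
  ],
  "yaw": [0,0,0]
}}

```text
time: 1.02
tool_pos: [0.3824, -0.3938, 0.3073]
tcp_rot: [3.049, 0.758, -0.001]
wrist_force: [0.5, -0.1, 0.1]
width: 0.994
grip_force: 0.0
```

Run:
```python
from h import *
c=bot.read_camera("wrist"); cv2.imwrite("pics/w1.png",c["color"][:,:,::-1]); np.savez("w1",**{k:np.array(v) for k,v in c.items()})
s=bot.read_state(); R=cv2.Rodrigues(np.array(s["tcp_rot"]))[0]; print(s["time"],s["tool_pos"],np.degrees(np.arctan2(-R[1,1],-R[0,1]))%180,c["eye"],c["rotation"])
for o in seg(c,(0,400,0,640),.02,lambda h:(h[...,1]<90)&(h[...,2]>90)): print(o)
```

```text
1.0667 [ 0.38216304 -0.39453591  0.30778608] 117.830922962065 [ 0.44072401 -0.36271428  0.27693045] [-0.24183982  0.14584534 -1.07707695]
(np.int32(38), array([ 421.2, -158.6]), array([ 420.4, -158.5]), array([ 1.7, 15.2]), np.float64(-5.3))
(np.int32(304), array([ 427.7, -176.1]), array([ 419.2, -178.1]), array([35.5, 24.4]), np.float64(52.1))
(np.int32(994), array([ 614.5, -539.1]), array([ 609.3, -540.6]), array([42.7, 21.5]), np.float64(64.7))
(np.int32(3598), array([ 429.5, -338.7]), array([ 425.1, -340.4]), array([121.7,  29.1]), np.float64(27.9))
(np.int32(4764), array([ 254.6, -227.6]), array([ 258.4, -238. ]), array([145. ,  58.4]), np.float64(78.3))
(np.int32(13097), array([ 445.5, -642.1]), array([ 449.7, -657.4]), array([190.2, 100.3]), np.float64(75.6))
(np.int32(567), array([ 263.4, -326.3]), array([ 264.7, -325.8]), array([15.4, 62.9]), np.float64(-9.9))
(np.int32(582), array([ 370.6, -530.7]), array([ 369.7, -527.1]), array([61.9, 16. ]), np.float64(65.7))
(np.int32(4500), array([ 282.5, -460.1]), array([ 281.9, -455.6]), array([ 56.4, 162. ]), np.float64(-52.3))
(np.int32(167), array([ 375.5, -774.4]), array([ 373.4, -773.4]), array([30.9, 12.2]), np.float64(46.9))
```

View pics/w1.png

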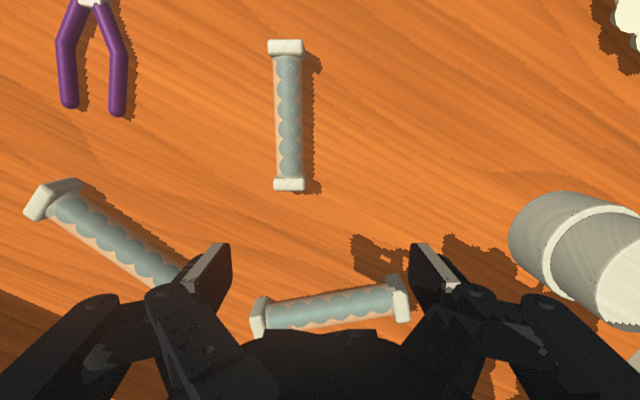

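The wrist view shows the 120 mm tube upright at (288,115). It measures 122 × 29 mm at (425, -340), which agrees with the top camera. The two long tubes sit at (120,230) and (330,305).

{"op": "drive_tool", "data": {
  "claw": [85,85,85,85,85],
  "slide": [
    [0.05,0.06,0],
    [0.086,0.109,-0.05],
    [0.086,0.109,-0.12],
    [0.086,0.109,-0.12],
    [0.086,0.109,-0.12]
  ],
  "yaw": [0,0,0,0,0]
}}

```text
time: 1.48
tool_pos: [0.4239, -0.3397, 0.246]
tcp_rot: [-3.046, -0.753, 0.005]
wrist_force: [0.8, -0.1, 0.4]
width: 0.993
grip_force: 0.0
```

{"op": "drive_tool", "data": {
  "claw": [85,85,85,85,85],
  "slide": [
    [0.001,0,-0.05],
    [0.001,0,-0.1],
    [0.001,0,-0.134],
    [0.001,0,-0.134],
    [0.001,0,-0.134]
  ],
  "yaw": [0,0,0,0,0]
}}

```text
time: 1.9
tool_pos: [0.4256, -0.3409, 0.1815]
tcp_rot: [3.05, 0.752, 0.0]
wrist_force: [0.1, -0.1, 0.7]
width: 0.993
grip_force: 0.0
```

{"op": "drive_tool", "data": {
  "claw": [60,40,15,15,15,15,15,15],
  "slide": [
    [0,0,0],
    [0,0,0],
    [0,0,0],
    [0,0,0],
    [0,0,0],
    [0,0,0],
    [0,0,0],
    [0,0,0]
  ],
  "yaw": [0,0,0,0,0,0,0,0],
  "newtons": 25
}}

```text
time: 2.57
tool_pos: [0.4262, -0.3396, 0.1814]
tcp_rot: [3.048, 0.756, 0.001]
wrist_force: [-1.8, 0.7, 6.2]
width: 0.265
grip_force: 25.0
```

{"op": "drive_tool", "data": {
  "claw": [15,15,15,15,15,15],
  "slide": [
    [0,0,0.04],
    [0,0,0.1],
    [0,0,0.18],
    [0,0,0.25],
    [0,0,0.25],
    [0,0,0.25]
  ],
  "yaw": [0,0,0,0,0,0]
}}

```text
time: 3.07
tool_pos: [0.4269, -0.34, 0.3085]
tcp_rot: [3.044, 0.755, 0.006]
wrist_force: [0.5, -0.2, -1.7]
width: 0.269
grip_force: 24.9
```

{"op": "drive_tool", "data": {
  "claw": [15,15,15,15,15,15,15,15],
  "slide": [
    [0.02,0.07,0],
    [0.04,0.14,0],
    [0.06,0.21,0],
    [0.08,0.28,0],
    [0.1,0.35,0],
    [0.11,0.42,0],
    [0.12,0.49,0],
    [0.13,0.56,0]
  ],
  "yaw": [-0.02,-0.04,-0.06,-0.08,-0.1,-0.12,-0.14,-0.169]
}}

```text
time: 3.73
tool_pos: [0.4898, -0.0574, 0.3031]
tcp_rot: [-3.14, 0.076, 0.006]
wrist_force: [0.5, 0.2, -0.6]
width: 0.268
grip_force: 24.9
```

Run:
```python
from h import *
c=bot.read_camera("wrist"); cv2.imwrite("pics/w2.png",c["color"][:,:,::-1]); np.savez("w2",**{k:np.array(v) for k,v in c.items()})
s=bot.read_state(); R=cv2.Rodrigues(np.array(s["tcp_rot"]))[0]; print(s["time"],s["tool_pos"],np.degrees(np.arctan2(-R[1,1],-R[0,1]))%180,s["wrist_force"],s["width"],s["grip_force"])
```

```text
3.7833 [ 0.49018723 -0.0526861   0.303078  ] 86.9302616117296 [ 0.15640147  5.08657579 -0.37113838] 0.2674684783182256 24.949352145195007
```

View pics/w2.png

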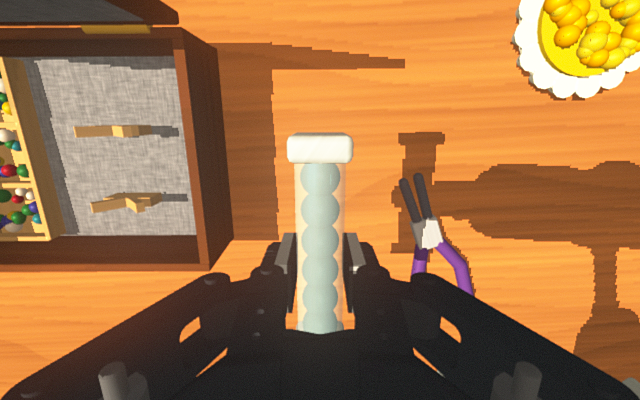

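The tube is held straight along the tool, with its far cap at (320,148). The ribs show at (125,131) and (135,202). I'll measure them with the wrist depth.

Run:
```python
from h import *
c=dict(np.load("w2.npz")); W=pts(c)
for b in((115,145,65,190),(185,220,85,200)):
    w=W[b[0]:b[1],b[2]:b[3]].reshape(-1,3); w=w[(w[:,2]>.030)&(w[:,2]<.055)]
    lo,hi=np.percentile(w,[2,98],axis=0); print("rib",len(w),np.median(w,0).round(4),lo.round(4),hi.round(4),((lo+hi)/2).round(4),np.polyfit(w[:,1],w[:,0],1)[0])
t=W[125:166,280:360].reshape(-1,3); t=t[t[:,2]>.08]; lo,hi=np.percentile(t,[2,98],axis=0); print("cap",lo.round(4),hi.round(4))
t=W[170:230,295:345].reshape(-1,3); t=t[t[:,2]>.08];print("body top z",np.percentile(t[:,2],[5,50,95]),"line",np.polyfit(t[:,0],t[:,1],1),t.mean(0))
# case walls: rim points
w=W[20:275,0:240].reshape(-1,3); w=w[(w[:,2]>.058)&(w[:,2]<.073)]
r=w[(w[:,0]>.47)&(w[:,0]<.59)&(w[:,1]<.06)]; print("right rim y",np.percentile(r[:,1],[3,50,97]),np.polyfit(r[:,0],r[:,1],1))
f=w[(w[:,0]<.49)&(w[:,1]>.05)]; print("front rim x",np.percentile(f[:,0],[3,50,97]),np.polyfit(f[:,1],f[:,0],1),f[:,1].mean())
```

```text
rib 568 [0.5511 0.1121 0.0397] [0.5468 0.0838 0.0305] [0.5553 0.1236 0.0454] [0.551  0.1037 0.0379] 0.03924434876787681
rib 536 [0.4919 0.115  0.039 ] [0.4869 0.0867 0.0305] [0.4957 0.1268 0.0452] [0.4913 0.1067 0.0378] 0.030671722414186735
cap [ 0.5349 -0.0729  0.1265] [ 0.5477 -0.0472  0.1511]
body top z [0.14091328 0.14658597 0.14845636] line [-0.02148657 -0.04776862] [ 0.5191637  -0.05892367  0.14583004]
right rim y [0.02396682 0.02814888 0.03386345] [-0.04323183  0.05151472]
front rim x [0.44564893 0.4517383  0.45623487] [0.04552172 0.44605806] 0.12099502130256731
```

{"op": "drive_tool", "data": {
  "claw": [15,15,15,15,15,15,15,15],
  "slide": [
    [0.02,0.06,0],
    [0.03,0.12,0],
    [0.04,0.18,0],
    [0.05,0.24,0],
    [0.06,0.29,0],
    [0.066,0.32,0],
    [0.066,0.32,0],
    [0.066,0.32,0]
  ],
  "yaw": [0.002,0.002,0.002,0.002,0.002,0.002,0.002,0.002]
}}

```text
time: 4.45
tool_pos: [0.523, 0.1011, 0.3035]
tcp_rot: [3.14, -0.057, -0.006]
wrist_force: [0.2, -0.5, 0.2]
width: 0.269
grip_force: 25.0
```

Run:
```python
from h import *
c=bot.read_camera("wrist"); cv2.imwrite("pics/w3.png",c["color"][:,:,::-1]); np.savez("w3",**{k:np.array(v) for k,v in c.items()}); W=pts(c)
s=bot.read_state(); R=cv2.Rodrigues(np.array(s["tcp_rot"]))[0]; print(s["time"],s["tool_pos"],np.degrees(np.arctan2(-R[1,1],-R[0,1]))%180,s["wrist_force"],s["width"],s["grip_force"])
t=W.reshape(-1,3); m=(t[:,2]>.11)&(t[:,2]<.16)&(abs(t[:,1]-s["tool_pos"][1])<.018); cp=t[m&(t[:,0]>s["tool_pos"][0]+.04)&(t[:,0]<s["tool_pos"][0]+.075)]; lo,hi=np.percentile(cp,[2,98],axis=0); print(lo.round(4),hi.round(4))
```

```text
4.5 [0.52304514 0.10038845 0.30370158] 87.84777627543716 [-0.06484461  0.11757908 -0.22329277] 0.27198656053562836 25.028459429740906
[0.5636 0.0862 0.1341] [0.581  0.1114 0.1513]
```

View pics/w3.png

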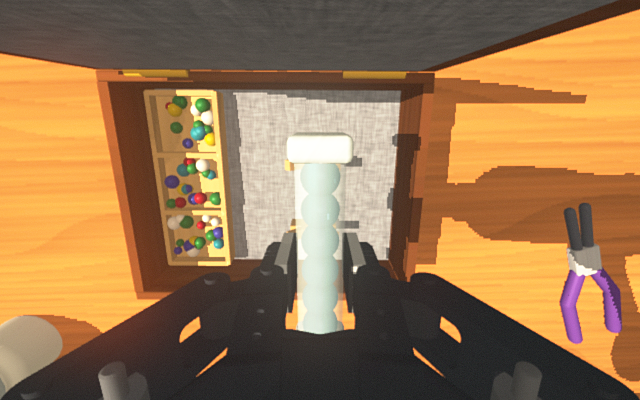

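Now over the rest: the tube's cap is at (320,148), with rib ends visible left of it at (289,165) and (295,225). It needs about 6 mm more to the left. I'll correct, then check against the rims before lowering.

{"op": "drive_tool", "data": {
  "claw": [15,15,15,15,15],
  "slide": [
    [0,0.007,-0.03],
    [0,0.013,-0.06],
    [0,0.013,-0.09],
    [0,0.013,-0.09],
    [0,0.013,-0.09]
  ],
  "yaw": [-0.002,-0.002,-0.002,-0.002,-0.002]
}}

```text
time: 4.92
tool_pos: [0.5229, 0.1059, 0.259]
tcp_rot: [3.14, -0.073, -0.006]
wrist_force: [-0.1, 0.3, -0.8]
width: 0.268
grip_force: 25.0
```

Run:
```python
from h import *
def chk(W,n):
    p=W.reshape(-1,3); w=p[(p[:,2]>.060)&(p[:,2]<.072)]
    r=w[(w[:,0]>.5)&(w[:,0]<.58)&(w[:,1]<.05)&(w[:,1]>.0)]; l=w[(w[:,0]>.5)&(w[:,0]<.58)&(w[:,1]>.22)&(w[:,1]<.27)]
    for q,k in((r,"R"),(l,"L")):
        if len(q): print(n,k,len(q),np.percentile(q[:,1],[3,50,97]).round(4),q[:,0].mean().round(3))
    g=p[(p[:,2]>.03)&(p[:,2]<.047)&(p[:,1]>.082)&(p[:,1]<.13)&(p[:,0]>.48)&(p[:,0]<.56)]
    for a in(.49,.55):
        q=g[abs(g[:,0]-a)<.01]
        if len(q): print(n,"rib",a,len(q),np.percentile(q,[3,50,97],axis=0).round(4).tolist())
chk(pts(dict(np.load("w3.npz"))),"w3")
c=bot.read_camera("wrist"); W=pts(c); chk(W,"w4"); s=bot.read_state(); R=cv2.Rodrigues(np.array(s["tcp_rot"]))[0]; print(s["tool_pos"],np.degrees(np.arctan2(-R[1,1],-R[0,1]))%180)
t=W.reshape(-1,3); q=t[(t[:,2]>.075)&(t[:,2]<.12)&(abs(t[:,1]-.106)<.02)&(t[:,0]>.565)&(t[:,0]<.595)]; print(np.percentile(q,[3,97],axis=0).round(4))
```

```text
w3 R 1400 [0.0254 0.0302 0.0341] 0.542
w3 L 1691 [0.2374 0.2405 0.2461] 0.542
w3 rib 0.49 28 [[0.495, 0.1222, 0.0349], [0.4956, 0.1247, 0.0405], [0.4961, 0.1291, 0.0428]]
w3 rib 0.55 84 [[0.5478, 0.1204, 0.0411], [0.5513, 0.1238, 0.0435], [0.5556, 0.1268, 0.0457]]
w4 R 2345 [0.0253 0.0305 0.0341] 0.543
w4 L 2812 [0.2372 0.2403 0.2461] 0.542
w4 rib 0.55 219 [[0.547, 0.0841, 0.0395], [0.5516, 0.1219, 0.0433], [0.5557, 0.1268, 0.0457]]
[0.52359754 0.10613643 0.26017765] 87.35089057167984
[[0.5656 0.0907 0.0903]
 [0.5807 0.1154 0.1068]]
```

{"op": "drive_tool", "data": {
  "claw": [15,15,15,15,15,15,15],
  "slide": [
    [0.001,0.002,-0.02],
    [0.001,0.002,-0.04],
    [0.001,0.002,-0.055],
    [0.001,0.002,-0.07],
    [0.001,0.002,-0.08],
    [0.001,0.002,-0.086],
    [0.001,0.002,-0.086]
  ],
  "yaw": [0,0,0,0,0,0,0]
}}

```text
time: 5.55
tool_pos: [0.5239, 0.1082, 0.2163]
tcp_rot: [3.14, -0.071, -0.003]
wrist_force: [-0.5, 0.3, -0.8]
width: 0.267
grip_force: 25.0
```

{"op": "drive_tool", "data": {
  "claw": [15,15,15,15],
  "slide": [
    [0,0,-0.003],
    [0,0,-0.006],
    [0,0,-0.008],
    [0,0,-0.008]
  ],
  "yaw": [0,0,0,0]
}}

```text
time: 5.88
tool_pos: [0.5244, 0.1082, 0.2135]
tcp_rot: [-3.141, 0.071, -0.0]
wrist_force: [-0.2, 0.1, -0.6]
width: 0.269
grip_force: 25.0
```

{"op": "drive_tool", "data": {
  "claw": [15,15,15,15],
  "slide": [
    [0,-0.001,-0.002],
    [0,-0.001,-0.004],
    [0,-0.001,-0.005],
    [0,-0.001,-0.005]
  ],
  "yaw": [0,0,0,0]
}}

```text
time: 6.22
tool_pos: [0.5247, 0.1074, 0.2118]
tcp_rot: [3.14, -0.07, 0.001]
wrist_force: [-1.7, -2.3, 5.2]
width: 0.264
grip_force: 25.6
```

Contact at about 5 N, at the expected height. Releasing.

{"op": "drive_tool", "data": {
  "claw": [24,27,30,36,45,55,55,55],
  "slide": [
    [0,0,0],
    [0,0,0],
    [0,0,0],
    [0,0,0],
    [0,0,0],
    [0,0,0],
    [0,0,0],
    [0,0,0]
  ],
  "yaw": [0,0,0,0,0,0,0,0],
  "newtons": 20
}}

```text
time: 6.88
tool_pos: [0.5243, 0.1077, 0.2109]
tcp_rot: [-3.141, 0.071, 0.0]
wrist_force: [-0.8, -0.5, -0.5]
width: 0.646
grip_force: 0.0
```

{"op": "drive_tool", "data": {
  "claw": [55,55,55,55,55,55,55,55],
  "slide": [
    [0,0,0.02],
    [0,0,0.05],
    [0,0,0.1],
    [0,0,0.16],
    [0,0,0.22],
    [0,0,0.28],
    [0,0,0.32],
    [0,0,0.32]
  ],
  "yaw": [0,0,0,0,0,0,0,0]
}}

```text
time: 7.55
tool_pos: [0.5262, 0.108, 0.3779]
tcp_rot: [-3.139, 0.071, -0.017]
wrist_force: [1.8, -0.6, 0.3]
width: 0.645
grip_force: 0.0
```

Run:
```python
from h import *
c=bot.read_camera("wrist"); W=pts(c); cv2.imwrite("pics/w5.png",c["color"][:,:,::-1]); s=bot.read_state(); print(s["time"],s["tool_pos"])
p=W.reshape(-1,3); t=p[(p[:,2]>.048)&(p[:,2]<.062)&(abs(p[:,1]-.107)<.022)&(abs(p[:,0]-.52)<.068)]
print(len(t),np.percentile(t,[2,50,98],axis=0).round(4).tolist(),"slope",np.polyfit(t[:,0],t[:,1],1))
```

```text
7.6 [0.5254014  0.10786266 0.3751258 ]
2893 [[0.4525, 0.0932, 0.0488], [0.522, 0.1067, 0.0556], [0.5816, 0.1211, 0.0597]] slope [-0.04162852  0.12842382]
```

View pics/w5.png

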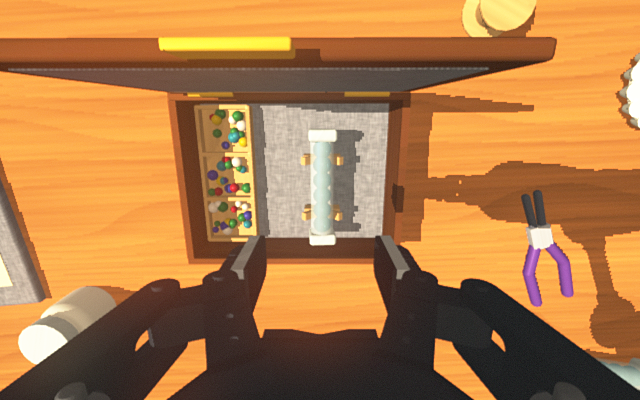

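The tube lies in both notches: ribs show on both sides at (305–340, 160) and (305–340, 213), with a cap beyond each. Its centre is at about (521.6, 106.7), against a rest at (521.2, 106.7). Now over the lid, with the claw shut.

{"op": "drive_tool", "data": {
  "claw": [30,0,0,0,0,0,0,0],
  "slide": [
    [0,0,0.08],
    [0,0,0.16],
    [0.02,0.02,0.19],
    [0.1,0.04,0.19],
    [0.18,0.054,0.19],
    [0.26,0.054,0.19],
    [0.32,0.054,0.19],
    [0.32,0.054,0.19]
  ],
  "yaw": [0,0,0,0,0,0,0,0]
}}

```text
time: 8.27
tool_pos: [0.6884, 0.1344, 0.4616]
tcp_rot: [3.14, -0.072, -0.004]
wrist_force: [-1.6, -0.8, -0.5]
width: 0.004
grip_force: 0.0
```

{"op": "drive_tool", "data": {
  "claw": [0,0,0],
  "slide": [
    [0,0,0],
    [0,0,0],
    [0,0,0]
  ],
  "yaw": [0,0,0]
}}

```text
time: 8.52
tool_pos: [0.6833, 0.1347, 0.4653]
tcp_rot: [3.141, -0.071, -0.003]
wrist_force: [-0.8, -0.2, -0.1]
width: -0.002
grip_force: 0.0
```

Run:
```python
from h import *
s=bot.read_state(); print(s["time"],s["tool_pos"],s["wrist_force"])
for n in("scene","top"):
    c=bot.read_camera(n); W=pts(c).reshape(-1,3)
    w=W[(W[:,2]>.1)&(W[:,2]<.235)&(abs(W[:,0]-.615)<.03)&(W[:,1]>.05)&(W[:,1]<.22)]
    for z in(.11,.14,.17,.2,.225):
        q=w[abs(w[:,2]-z)<.01]; print(n,z,len(q),(np.median(q[:,0]).round(4),q[:,1].mean().round(3)) if len(q) else "")
```

```text
8.5167 [0.68328134 0.13467887 0.46532577] [-0.7509012  -0.20601598 -0.1381959 ]
scene 0.11 184 (np.float64(0.6256), np.float64(0.136))
scene 0.14 189 (np.float64(0.6242), np.float64(0.133))
scene 0.17 198 (np.float64(0.6237), np.float64(0.131))
scene 0.2 201 (np.float64(0.6232), np.float64(0.131))
scene 0.225 225 (np.float64(0.6223), np.float64(0.133))
top 0.11 12 (np.float64(0.6116), np.float64(0.068))
top 0.14 11 (np.float64(0.6111), np.float64(0.067))
top 0.17 10 (np.float64(0.6101), np.float64(0.069))
top 0.2 9 (np.float64(0.6091), np.float64(0.099))
top 0.225 45 (np.float64(0.6154), np.float64(0.135))
```

{"op": "drive_tool", "data": {
  "claw": [0,0,0,0,0,0,0],
  "slide": [
    [0,0,-0.06],
    [0,0,-0.12],
    [0,0,-0.184],
    [-0.03,0,-0.184],
    [-0.06,0,-0.184],
    [-0.07,0,-0.184],
    [-0.07,0,-0.184]
  ],
  "yaw": [0,0,0,0,0,0,0]
}}

```text
time: 9.2
tool_pos: [0.648, 0.1348, 0.3749]
tcp_rot: [-3.141, 0.07, -0.001]
wrist_force: [0.2, 0.2, 0.7]
width: 0.0
grip_force: 0.0
```

Run:
```python
import numpy as np
h=np.array([.6185,.0668]); r=.14
for th in np.arange(1.545,-.01,-.06):
    c,s=np.cos(th),np.sin(th); C=h+r*np.array([-c,s])+.008*np.array([s,c]); print(round(th,3),"C+offset(h=.012): tcp",(C+[.012,.173]).round(4))
```

```text
1.545 C+offset(h=.012): tcp [0.6349 0.38  ]
1.485 C+offset(h=.012): tcp [0.6265 0.38  ]
1.425 C+offset(h=.012): tcp [0.6181 0.3795]
1.365 C+offset(h=.012): tcp [0.6097 0.3785]
1.305 C+offset(h=.012): tcp [0.6014 0.377 ]
1.245 C+offset(h=.012): tcp [0.5933 0.375 ]
1.185 C+offset(h=.012): tcp [0.5852 0.3725]
1.125 C+offset(h=.012): tcp [0.5774 0.3696]
1.065 C+offset(h=.012): tcp [0.5697 0.3661]
1.005 C+offset(h=.012): tcp [0.5622 0.3623]
0.945 C+offset(h=.012): tcp [0.555 0.358]
0.885 C+offset(h=.012): tcp [0.548  0.3532]
0.825 C+offset(h=.012): tcp [0.5414 0.3481]
0.765 C+offset(h=.012): tcp [0.535  0.3425]
0.705 C+offset(h=.012): tcp [0.5291 0.3366]
0.645 C+offset(h=.012): tcp [0.5234 0.3304]
0.585 C+offset(h=.012): tcp [0.5182 0.3238]
0.525 C+offset(h=.012): tcp [0.5134 0.3169]
0.465 C+offset(h=.012): tcp [0.509  0.3097]
0.405 C+offset(h=.012): tcp [0.505  0.3023]
0.345 C+offset(h=.012): tcp [0.5015 0.2947]
0.285 C+offset(h=.012): tcp [0.4984 0.2868]
0.225 C+offset(h=.012): tcp [0.4958 0.2788]
0.165 C+offset(h=.012): tcp [0.4937 0.2707]
0.105 C+offset(h=.012): tcp [0.4921 0.2624]
0.045 C+offset(h=.012): tcp [0.491  0.2541]
```

{"op": "drive_tool", "data": {
  "claw": [0,0,0,0,0,0,0,0],
  "slide": [
    [-0.012,0,0.006],
    [-0.026,0,0.01],
    [-0.043,0.001,0.01],
    [-0.06,0.002,0.009],
    [-0.077,0.003,0.007],
    [-0.093,0.004,0.004],
    [-0.109,0.005,0],
    [-0.126,0.006,-0.005]
  ],
  "yaw": [0,0,0,0,0,0,0,0]
}}

```text
time: 9.87
tool_pos: [0.5855, 0.1377, 0.3714]
tcp_rot: [-3.141, 0.071, -0.0]
wrist_force: [-0.4, -1.2, 2.5]
width: 0.001
grip_force: 1.0
```

```bash
cat > lid.py <<'E'
from h import *
s=bot.read_state(); print(s["time"],np.round(s["tool_pos"],4),np.round(s["wrist_force"],1))
c=bot.read_camera("scene"); W=pts(c).reshape(-1,3)
w=W[(W[:,2]>.08)&(W[:,2]<.26)&(W[:,0]<.635)&(W[:,0]>.42)&((abs(W[:,1]-.06)<.025)|(abs(W[:,1]-.215)<.02))]
d=np.c_[w[:,0]+.045*(w[:,1]-.136)*-1-.6185,w[:,2]-.0665]; a=np.arctan2(d[:,1],-d[:,0]); print(len(w),"lid angle~",np.percentile(a,[10,50,90]).round(3))
E
python3 lid.py
```

```text
9.8667 [0.5855 0.1377 0.3714] [-0.4 -1.2  2.5]
977 lid angle~ [1.24  1.283 1.465]
```

{"op": "drive_tool", "data": {
  "claw": [0,0,0,0,0,0,0,0],
  "slide": [
    [-0.016,0,-0.004],
    [-0.032,0.001,-0.011],
    [-0.047,0.002,-0.018],
    [-0.061,0.003,-0.027],
    [-0.075,0.003,-0.036],
    [-0.088,0.004,-0.047],
    [-0.101,0.005,-0.058],
    [-0.113,0.005,-0.07]
  ],
  "yaw": [0,0,0,0,0,0,0,0]
}}

```text
time: 10.58
tool_pos: [0.529, 0.1403, 0.3358]
tcp_rot: [-3.141, 0.071, 0.001]
wrist_force: [0.8, 1.0, 0.8]
width: 0.001
grip_force: 0.7
```

```bash
python3 lid.py
```

```text
10.5833 [0.529  0.1403 0.3358] [0.8 1.  0.8]
1074 lid angle~ [0.754 0.809 1.079]
```

{"op": "drive_tool", "data": {
  "claw": [0,0,0,0,0,0,0,0],
  "slide": [
    [-0.011,0,-0.011],
    [-0.022,0,-0.024],
    [-0.031,0.001,-0.038],
    [-0.04,0.001,-0.052],
    [-0.048,0.002,-0.067],
    [-0.055,0.002,-0.082],
    [-0.061,0.002,-0.098],
    [-0.066,0.002,-0.114]
  ],
  "yaw": [0,0,0,0,0,0,0,0]
}}

```text
time: 11.3
tool_pos: [0.4963, 0.1412, 0.2784]
tcp_rot: [3.141, -0.071, -0.001]
wrist_force: [-1.1, -0.2, 1.7]
width: -0.002
grip_force: 0.5
```

```bash
python3 lid.py
```

```text
11.3 [0.4963 0.1412 0.2784] [-1.1 -0.2  1.7]
770 lid angle~ [0.265 0.31  0.497]
```

Lid at about 0.23 rad and following the fingers. Finishing slowly, down to a nominal TCP z of 0.2475.

{"op": "drive_tool", "data": {
  "claw": [0,0,0,0,0,0,0,0],
  "slide": [
    [-0.003,0,-0.012],
    [-0.005,0,-0.024],
    [-0.007,0,-0.034],
    [-0.008,0,-0.043],
    [-0.009,0,-0.05],
    [-0.01,0,-0.056],
    [-0.01,0,-0.06],
    [-0.01,0,-0.06]
  ],
  "yaw": [0,0,0,0,0,0,0,0]
}}

```text
time: 12.02
tool_pos: [0.4917, 0.1411, 0.249]
tcp_rot: [3.141, -0.071, -0.001]
wrist_force: [-0.7, 0.2, 0.5]
width: 0.0
grip_force: 0.0
```

{"op": "drive_tool", "data": {
  "claw": [0,0,0,0],
  "slide": [
    [0,0,-0.002],
    [0,0,-0.003],
    [0,0,-0.003],
    [0,0,-0.003]
  ],
  "yaw": [0,0,0,0]
}}

```text
time: 12.35
tool_pos: [0.4919, 0.1411, 0.248]
tcp_rot: [-3.141, 0.071, -0.0]
wrist_force: [0.9, 0.1, 0.3]
width: 0.001
grip_force: 0.0
```

{"op": "drive_tool", "data": {
  "claw": [0,0,0,0,0],
  "slide": [
    [0,0,-0.002],
    [0,0,-0.004],
    [0,0,-0.006],
    [0,0,-0.006],
    [0,0,-0.006]
  ],
  "yaw": [0,0,0,0,0]
}}

```text
time: 12.77
tool_pos: [0.4921, 0.1412, 0.2478]
tcp_rot: [3.141, -0.071, -0.0]
wrist_force: [-8.3, -2.4, 18.4]
width: 0.0
grip_force: 9.7
```

Firm stop at 18 N, so the lid is down on its seat. Retreating straight up and checking.

{"op": "drive_tool", "data": {
  "claw": [0,0,0,0,0,0,0,0],
  "slide": [
    [0,0,0.006],
    [0,0,0.02],
    [0,0,0.06],
    [0,0,0.12],
    [0,0,0.18],
    [0,0,0.24],
    [0,0,0.26],
    [0,0,0.26]
  ],
  "yaw": [0,0,0,0,0,0,0,0]
}}

```text
time: 13.43
tool_pos: [0.4931, 0.1415, 0.3789]
tcp_rot: [-3.139, 0.071, -0.012]
wrist_force: [1.4, 0.6, 0.6]
width: -0.001
grip_force: 0.0
```

Run:
```python
from h import *
c=bot.read_camera("scene"); cv2.imwrite("pics/end.png",cv2.resize(c["color"][100:300,220:500,::-1],None,fx=2.8,fy=2.8)); s=bot.read_state(); print(s["time"],s["tool_pos"],s["wrist_force"])
for n in("scene","wrist"):
    W=pts(c if n=="scene" else bot.read_camera(n)).reshape(-1,3); w=W[(W[:,2]>.06)&(W[:,2]<.1)&(W[:,0]>.46)&(W[:,0]<.6)&(W[:,1]>.04)&(W[:,1]<.23)]
    print(n,len(w),np.polyfit(w[:,0],w[:,2],1).round(4),np.median(w[:,2]), np.median(w[w[:,0]<.49][:,2]))
```

```text
13.4833 [0.49229718 0.14128561 0.37624428] [ 0.24117913 -0.65422537 -0.37324729]
scene 1313 [0.0002 0.0738] 0.07383474437967052 0.07388863659042144
wrist 32869 [0.0001 0.075 ] 0.07501816421146018 0.07501765021370232
```

View pics/end.png

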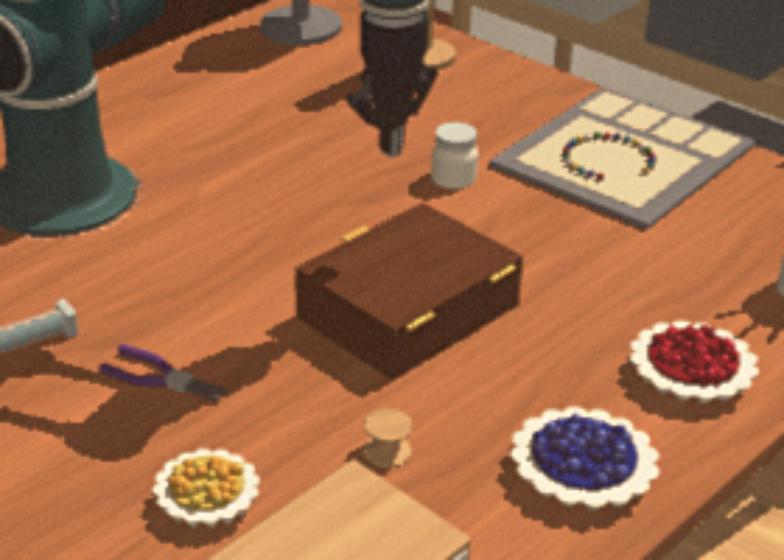

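The case at (410,290) is shut, with its lid flat: slope 0.0001 and top at 75 mm. The gripper is clear above it, and the dish, pliers, jar and spool appear undisturbed.

```bash
python3 -c "
from workcell import bot
print(bot.finish_job())"
```

```text
the job is handed in; nothing more can be done
None
```

I laid the 120 mm tube in the rest, released it and lowered the lid until the case was fully shut, then handed the job in at about 13.5 s; the hand-in call returned no verdict.

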